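Scan a battery pack and book it in

TASK

Book in the black battery pack: stand it upright inside the white outlined rectangle in front of the bench scanner, with its white label facing the scanner's red window, and let go. With the pack standing there, squeeze the scanner's orange trigger right in for about half a second and release it so that it springs back. Then stand the pack upright in the wooden tray with the green floor and let go; set it down gently each time, do not let it topple, and leave everything else on the bench where it is.

Things in the scene. Friction and masses are not known exactly. Their poses are not given: they have to be found in the camera images.
- pack_center (a point): centre of the black battery pack, a loose block standing upright on the bench, 70 mm wide (its x), 30 thick (its y), 85 high (its z, up; centre 42.5 above its underside), 0.15 to 0.31 kg. The white label with black bars is on the broad face on its -y side. Grip it from above across the 30 mm.
- pack_label (a point): point on the label face of the pack, 15 mm from the pack's centre along the pack's -y, same height as the centre.
- scanner: grey pistol-shaped code scanner clamped on its side on a low steel stand, fixed, at most 85 mm high; origin on the bench below mid-barrel. Barrel level along its y (120 mm, 50 to 62 wide), axis 55 mm up, looks along +y. Grip level too, sticks out along -x (towards the robot), x -20 to -138 mm, back face y -51, front face y -19, z 41 to 69 mm; bare bench below it.
- window (a point): centre of the scanner's dark red window, at the +y end of the barrel (x 0, y 75 mm, z 55 mm from the scanner's origin).
- scan_spot (a point): centre of the white outlined rectangle (100 mm along x, 60 along y) on a thin black plate before the window, on the plate's top 3 mm above the bench, 145 mm from the scanner's origin along its +y. Axes parallel to the scanner's. A pack with the scanner's yaw has its label facing the window.
- trigger (a joint): orange trigger on the front (+y) side of the grip, upright hinge pin beside the barrel (x -32, y -13 mm from the scanner origin), free end 52 mm from the pin towards the grip's foot. 0 rad = released (springs back by itself), 0.40 = squeezed to its stop, moving to -y. 40 mm from the pin it takes 2 N to start, 7 N at the stop; the scanner fires from 0.28 rad on.
- trigger_face (a point): point on the outer face of the trigger, 40 mm from its pin, 55 mm above the bench; it moves about 16 mm towards the grip in a full squeeze. The trigger is 8 mm thick and 18 mm high.
- squeeze (a point): fixed point of the scanner (x -72, y -31, z 55 mm from its origin), about midway between the grip's back face and the trigger's outer face when squeezed right in (then about 43 mm apart; 58 mm released). Two fingers pointing down, centred here and closing along the scanner's y, squeeze the trigger fully against the grip.
- tray_green: fixed open wooden tray with a green floor, 120 x 120 mm outside, 108 x 108 mm inside, rim 32 mm above the bench, floor top 8 mm above the bench; origin on the bench under its centre.
- tray_red: the same tray with a red floor, for rejects; not to be used. The two trays may change places.
- phone: black dead phone lying flat, 72 x 146 x 8 mm, bystander; origin under its centre.
- cell: thin black phone battery, 40 x 85 x 6 mm, lying flat in the red tray, bystander; origin under its centre.
- screwdriver: yellow-handled screwdriver, 160 mm long, lying on the bench, bystander.
- tape: roll of amber tape, 76 mm across, 20 mm high, bystander; origin under its centre.
- jar: small jar with a blue cap, 52 mm across, 60 mm high, bystander; origin under its centre.
- mug: white mug, 76 mm across, 85 mm high, bystander; origin under its centre.
- pry: blue flat opening stick, 140 mm long, lying on the bench, bystander.
- pack: the pack itself: same axes, origin under its centre on its underside.
There are look-alikes about, which are no part of the job. What is shaped like the pack but yellow is not meant. What is shaped like the tray_green but blue is not meant.

How it is judged (in metres and radians):
On the way, in this order (a step that is already met when the one before it is completed fails the run):
1. the pack stands upright in the outlined rectangle, label facing the window (centre within 20 mm in x, 14 mm in y; yaw within 0.35 rad), let go, trigger not squeezed (x of pack_center in the frame of scan_spot between -0.02 and 0.02 m and y of pack_center in the frame of scan_spot between -0.014 and 0.014 m and z of pack_center in the frame of scan_spot between 0.037 and 0.048 m and y of pack_label in the frame of scan_spot below -0.002 m and angle between the y axis of pack_center and the y axis of scan_spot, either way round below 0.35 rad and angle between pack_center's own z axis and vertical below 0.12 rad and linear speed of pack below 0.03 m/s and contact force between the fingers and pack below 0.1 N and value of joint trigger below 0.1 rad), for 0.2 s.
2. the trigger is squeezed to 0.28 rad or more while the pack stands there (x of pack_center in the frame of scan_spot between -0.02 and 0.02 m and y of pack_center in the frame of scan_spot between -0.014 and 0.014 m and z of pack_center in the frame of scan_spot between 0.037 and 0.048 m and y of pack_label in the frame of scan_spot below -0.002 m and angle between the y axis of pack_center and the y axis of scan_spot, either way round below 0.35 rad and angle between pack_center's own z axis and vertical below 0.12 rad and value of joint trigger above 0.28 rad), for 0.3 s.
3. the trigger has sprung back while the pack still stands there (x of pack_center in the frame of scan_spot between -0.02 and 0.02 m and y of pack_center in the frame of scan_spot between -0.014 and 0.014 m and z of pack_center in the frame of scan_spot between 0.037 and 0.048 m and y of pack_label in the frame of scan_spot below -0.002 m and angle between the y axis of pack_center and the y axis of scan_spot, either way round below 0.35 rad and angle between pack_center's own z axis and vertical below 0.12 rad and value of joint trigger below 0.06 rad), for 0.1 s.
At the end, for the whole second after the job is handed in: The pack stands upright (tilt under 0.12 rad) on the floor of the green tray, its centre within 50 mm of the tray centre along both tray axes, at rest and let go; the trigger is released (under 0.06 rad) (x of pack_center in the frame of tray_green between -0.05 and 0.05 m and y of pack_center in the frame of tray_green between -0.05 and 0.05 m and z of pack_center in the frame of tray_green between 0.045 and 0.056 m and angle between pack_center's own z axis and vertical below 0.12 rad and linear speed of pack below 0.03 m/s and contact force between the fingers and pack below 0.1 N and value of joint trigger below 0.06 rad); the robot touches nothing.
It fails at once if the pack is tipped over (more than 0.6 rad) (angle between pack_center's own z axis and vertical above 0.6 rad).
It fails at once if the pack is dropped or thrown (faster than 0.6 m/s out of the fingers) (linear speed of pack above 0.6 m/s and contact force between the fingers and pack below 0.1 N).
It fails at once if a bystander is moved by more than 30 mm (distance of any of phone, cell, screwdriver, tape, jar, mug, pry from where it was at the start of the episode above 0.03 m).
It also fails if it takes over 72 s, if anything falls off the work surface, if the arm or the gripper's body presses on something with over 40 N, if the wrist force passes 120 N, or if a joint passes its speed limit or range.

ROBOT

A 6-joint arm with a two-finger parallel gripper is mounted at the origin on the work surface. World frame = base frame: x ahead of the robot, y to its left, z up, the work surface at z = 0. Lengths are in m, angles in degrees, forces in N, time in s.
With the tool pointing down it reaches from about 0.325 to 0.85 m from the base axis. Payload 4.4 kg.
Tool frame: the origin (TCP) lies at the very end of the fingers, on their centre line; the grasp point (between the pads) lies 19 mm behind it; z points along the fingers, y is the line along which they close (so a half turn about z gives the same grasp; the last joint's range is limited). The gripper opens to 94 mm and grips with 3 to 60 N. Pads are 16 mm wide; open, the fingers measure 119 mm over their backs; the gripper's body (75 mm by 177 mm) begins 78 mm behind the grasp point.
Start: joints at [63.684, 11.837, 88.321, -0, 79.842, -8.623], TCP at [0.175, 0.548, 0.205] pointing down, gripper open.
Joint ranges: [-156.59, 156.59], [-49.26, 127.26], [12.9, 141.05], [-63.56, 243.56], [4.71, 150.69], [-161.64, 161.64]. Speed limits (degrees/s): [159.86, 159.86, 180, 180, 180, 180].

INTERFACE

Orientations are given as [roll, pitch, yaw] about the fixed x, y, z axes, in that order (R = Rz(yaw) Ry(pitch) Rx(roll)).
In Python, from rig import read_state, snapshot, camera_model, finish_job gives the robot as it stands.
- The arm moves only by the tool jog_arm, never from a script. Its argument "plan" is a list of rows, each a list of 2 entries, a list of its own where there are three numbers: the shift along the tool's x, y, z in cm, then the turn about the tool's z in degrees. A call has 1 to 5 rows; each row shifts and turns the commanded pose from where the row before left it, along the tool's axes as they then stand; what a row does not reach is not made up. A row lasts 1/8 s, in which the tool goes at most 62.5 mm and 10.7 degrees, less where a joint would pass 70% of its speed; a pose out of reach is approached as far as the arm can. A call is refused whole if a number of a shift passes 6.25 or a number of a turn 10.7, either way. A call with a gripper value outside its range is refused whole. "grip" is the opening, from -1 (shut) to 1 (fully open), set as the call begins (left out, the last holds). The fingers move at their own pace and stop on an object; "squeeze" is the grip in N (left out, the last holds). Time passes only in rows, so rows that do not move let the fingers close. It gives the time, the measured TCP pose, the force, the opening and the grip force at its end, in the units of the state.
- read_state(): the state, without advancing time (a new reading comes with each control period).
- snapshot(name): name is "side" or "top" or "wrist"; returns the picture (384x512x3 uint8, red, green, blue); there is no depth.
- camera_model(name): a dict with "fx", "fy", "cx", "cy" (pixels), "k1" (the pictures are not rectified: a ray, as slopes to the right and down, at radius r is drawn at 1 + k1 r^2 times it, then the intrinsics apply), "R" (3x3) and "t" (3): a world point X has camera coordinates R X + t; the wrist camera has in their place "mount" (4x4, takes a point from camera to tool coordinates, whose origin is the TCP and whose axes are the flange's). Camera axes: x right, y down, z forward; pixel columns grow to the right and rows downward; lengths in m; the calibration is good to about 2 mm. A picture is of the moment at which its call begins: read the wrist's pose just before it. camera_model takes no time and is no camera call.
- finish_job(): hands the job in; it is judged then, once.
The state is a dict: "clock": time; "joint_positions": joint angles; "qvel": joint speeds; "joint_torque": joint torques, N m; "eef_pos": TCP position; "ee_rot": TCP orientation; "force": force on the tool from outside, world axes, zero at the start; "wrist_torque": the same for the moment, N m; "opening": finger opening in m; "gripper_force": force on a finger pad.
Only numpy, scipy, OpenCV 4.12 (cv2) and the standard library are available. Lean on these libraries where they do the work, as an engineer would, in place of code of your own. Each camera call takes 0.05 s, during which the arm holds its last target. There are 200 camera calls.

## Working session

There is one attempt and no reset: what is moved stays moved. The work goes in short steps, Python scripts to look and compute and a tool call to move; the robot and the scene stay as the last step left them, time stands still between calls to the robot, and variables do not carry over. Pictures are saved under pics/ and viewed, at most 13 in all, crops included, and the job is handed in when it is done.

Besides the shell and the picture viewer there is one more tool, called after "Emit:" in YAML: its name, and indented under it one key for each argument. jog_arm: Moves the arm, as the interface text tells. Its arguments: {"type":"object","properties":{"plan":{"type":"array"},"grip":{"type":"number"},"squeeze":{"type":"number"}},"required":["plan"]}

```bash
mkdir -p pics; ls
cat > h.py <<'E'
import numpy as np, cv2
from rig import read_state, snapshot, camera_model, finish_job
from scipy.spatial.transform import Rotation as Ro
def save(name,f,crop=None,s=1):
    im=snapshot(name)
    np.save('pics/'+f+'.npy',im)
    if crop: im=im[crop[1]:crop[3],crop[0]:crop[2]]
    im=cv2.resize(im,None,fx=s,fy=s,interpolation=cv2.INTER_CUBIC)
    cv2.imwrite('pics/'+f+'.png',im[:,:,::-1])
def cam(name,st=None):
    m=camera_model(name)
    if 'mount' in m:
        st=st or read_state()
        T=np.eye(4);T[:3,:3]=Ro.from_euler('xyz',st['ee_rot'],degrees=True).as_matrix();T[:3,3]=st['eef_pos']
        W=T@np.array(m['mount']); R=W[:3,:3].T; t=-R@W[:3,3]
    else: R=np.array(m['R']);t=np.array(m['t'])
    return m,R,t
def pix2w(c,px,z):
    m,R,t=c
    K=np.array([[m['fx'],0,m['cx']],[0,m['fy'],m['cy']],[0,0,1]])
    d=np.array([(px[0]-m['cx'])/m['fx'],(px[1]-m['cy'])/m['fy']]);u=d.copy()
    for _ in range(20): u=d/(1+m['k1']*(u@u))
    r=R.T@np.array([u[0],u[1],1]); o=-R.T@t
    return o+r*(z-o[2])/r[2]
def w2pix(c,X):
    m,R,t=c; p=R@np.array(X)+t; u=p[:2]/p[2]; u=u*(1+m['k1']*(u@u))
    return np.array([m['fx']*u[0]+m['cx'],m['fy']*u[1]+m['cy']])
E
python3 - <<'E'
from h import *
print(read_state())
save('top','top1',s=1.56); save('side','side1',s=1.56)
for n in('top','side'):
    m,R,t=cam(n);print(n,m['fx'],-R.T@t)
E
```

```text
pics
{'clock': 0.0, 'joint_positions': array([ 6.36839132e+01,  1.18846215e+01,  8.84036322e+01, -1.99362402e-03,
        7.98423275e+01, -8.62375220e+00]), 'qvel': array([ 0.12399962, -0.02949933, -0.03448023,  0.04855381,  0.04761852,
        0.04060384]), 'joint_torque': array([-1.25712810e-03, -3.70861852e+01, -2.81415725e+01,  6.98850467e-02,
        3.60461895e-02, -1.67555008e-04]), 'eef_pos': array([0.17441197, 0.54706077, 0.2042968 ]), 'ee_rot': array([-1.79870601e+02, -1.76406248e-02,  1.62307999e+02]), 'force': array([0.71261435, 0.11971778, 0.2215279 ]), 'wrist_torque': array([-0.01154649,  0.00339179, -0.0313304 ]), 'gripper_force': 0.0, 'opening': 0.09373375025430479}
top 479.42645305745594 [ 0.41679943 -0.00848334  1.45323026]
side 349.5513799940827 [ 0.21244932 -0.77313169  0.68092573]
```

View pics/top1.png

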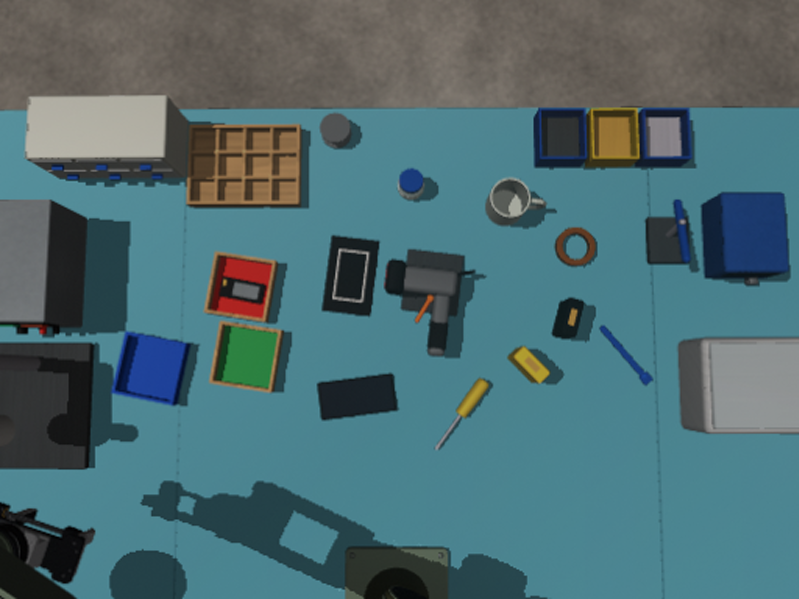

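View pics/side1.png

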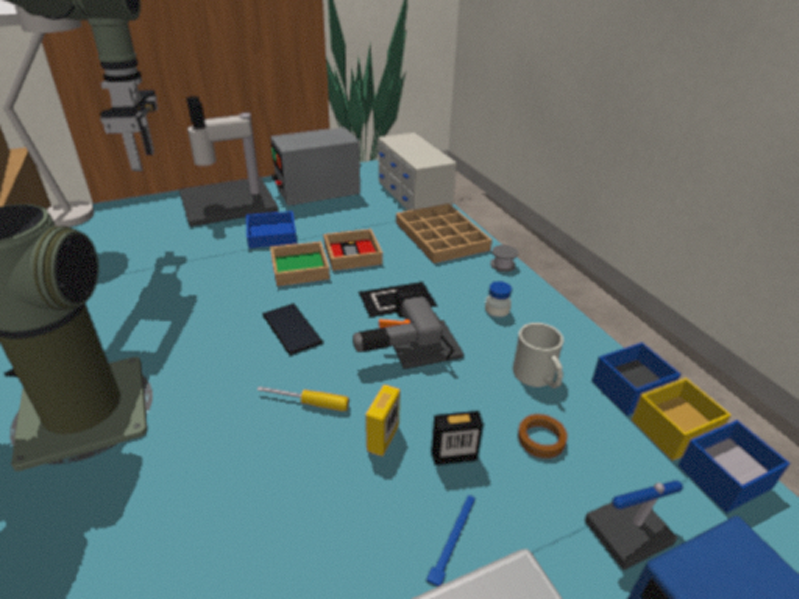

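The top view (x up, y left) shows the pack at about (570,318), the scanner at (430,285), the outlined spot at (351,275) and the green tray at (247,357). The side view shows the pack's label facing -y. I'll zoom in for the corners.

Run:
```python
import numpy as np,cv2
im=np.load('pics/top1.npy')
c=im[150:260,195:395]; cv2.imwrite('pics/topc.png',cv2.resize(c,None,fx=4,fy=4,interpolation=cv2.INTER_CUBIC)[:,:,::-1])
```

```text
(no output)
```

View pics/topc.png

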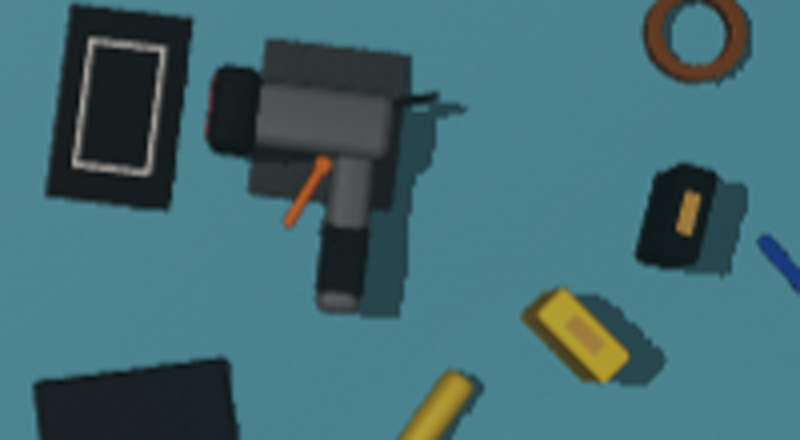

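The crop shows the outline corners at (90,38), (166,46), (150,176), (73,165), the pack's top with an orange strip centred at (688,213), and the scanner grip running down from (350,160) to (338,305).

Run:
```python
from h import *
c=cam('top')
def P(x,y,z): return pix2w(c,(x/4+195-.4,y/4+150-.4),z)
q=[P(*p,.003) for p in[(90,38),(166,46),(150,176),(73,165)]]
print('spot',np.round(q,4).tolist(),np.mean(q,0))
v=q[0]-q[3]+q[1]-q[2]; s=np.degrees(np.arctan2(v[1],v[0]));print('yaw x-axis',s)
w=q[0]-q[1]+q[3]-q[2];print('yaw from y',np.degrees(np.arctan2(w[1],w[0]))-90)
a,b=P(697,192,.087),P(679,236,.087);print('pack strip',P(688,213,.087),np.degrees(np.arctan2(*(a-b)[1::-1])))
for p in [(655,172,.085),(717,175,.085),(697,262,.085),(636,258,.0)]: print(P(*p))
g=[P(p[0]*800/799/1.56*1.56,p[1],.0) for p in []]
def Q(x,y,z): return pix2w(c,(x/1.56,y/1.56),z)
t=[Q(*p,.032) for p in[(217,323),(283,327),(276,391),(211,384)]]
print('tray',np.round(t,3).tolist(),np.mean(t,0))
sp=np.mean(q,0); yaw=np.radians(s); Rz=np.array([[np.cos(yaw),-np.sin(yaw)],[np.sin(yaw),np.cos(yaw)]])
o=sp[:2]-Rz@[0,.145];print('scanner',o,'squeeze',o+Rz@[-.072,-.031])
print('mount',np.round(camera_model('wrist')['mount'],3).tolist(), camera_model('wrist')['fx'])
```

```text
spot [[0.665, 0.1114, 0.003], [0.6586, 0.0531, 0.003], [0.5586, 0.065, 0.003], [0.5671, 0.1237, 0.003]] [0.61235531 0.08830094 0.003     ]
yaw x-axis -6.9478957716089855
yaw from y -7.247842106364331
pack strip [ 0.52320779 -0.32309807  0.087     ] -23.544159262215878
[ 0.55282596 -0.30076496  0.085     ]
[ 0.55058409 -0.34505363  0.085     ]
[ 0.48837697 -0.32900505  0.085     ]
[ 0.49592985 -0.30288623  0.        ]
tray [[0.516, 0.341, 0.032], [0.508, 0.214, 0.032], [0.387, 0.226, 0.032], [0.4, 0.349, 0.032]] [0.45291913 0.28244093 0.032     ]
scanner [ 0.59481514 -0.05563426] squeeze [ 0.5195939  -0.07769702]
mount [[0.0, -0.963, -0.269, 0.078], [1.0, 0.0, -0.0, -0.001], [0.0, -0.269, 0.963, -0.179], [0.0, 0.0, 0.0, 1.0]] 291.1095405569954
```

Emit:
jog_arm:
  plan:
    - [[-3,-3.6,0],0]
    - [[-3,-3.6,0],0]
    - [[-3,-3.6,0],0]
    - [[-3,-3.6,0],0]
    - [[-3,-3.6,0],0]
  grip: 0.4
  squeeze: 20

```text
clock: 0.72
eef_pos: [0.263, 0.3291, 0.2051]
ee_rot: [-180.0, -0.0, 162.3]
force: [0.3, 0.4, -0.1]
opening: 0.0656
gripper_force: 0.0
```

Emit:
jog_arm:
  plan:
    - [[-3,-3.6,0],0]
    - [[-3,-3.6,0],0]
    - [[-3,-3.6,0],0]
    - [[-3,-3.6,0],0]
    - [[-3,-3.6,0],0]

```text
clock: 1.35
eef_pos: [0.3512, 0.1122, 0.2052]
ee_rot: [180.0, 0.0, 162.3]
force: [0.4, -0.3, 0.9]
opening: 0.0659
gripper_force: 0.0
```

Emit:
jog_arm:
  plan:
    - [[-3,-3.6,0],0]
    - [[-3,-3.6,0],0]
    - [[-3,-3.6,0],0]
    - [[-3,-3.6,0],0]
    - [[-3,-3.6,0],0]

```text
clock: 1.98
eef_pos: [0.4394, -0.1048, 0.2051]
ee_rot: [180.0, -0.0, 162.3]
force: [0.0, 0.4, -0.2]
opening: 0.0661
gripper_force: 0.0
```

Emit:
jog_arm:
  plan:
    - [[-3,-3.6,0],0]
    - [[-3,-3.6,0],0]
    - [[-3,-3.6,0],0]
    - [[-2,-2.5,0],0]
    - [[0,0,0],0]

```text
clock: 2.6
eef_pos: [0.5036, -0.2651, 0.2045]
ee_rot: [180.0, -0.1, 162.2]
force: [-0.4, 0.6, 0.8]
opening: 0.0657
gripper_force: 0.0
```

Run:
```python
from h import *
c=cam('wrist'); save('wrist','w1',s=1.56); np.save('pics/w1c.npy',np.array([c[1].tolist(),(c[2][:,None]*np.ones((1,3))).tolist()]))
```

```text
(no output)
```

View pics/w1.png

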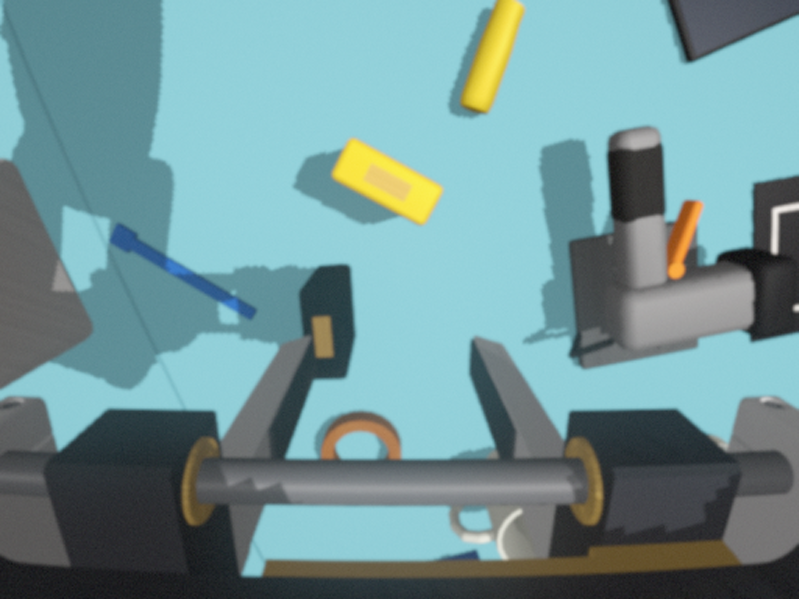

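Run:
```python
from h import *
im=np.load('pics/w1.npy')[160:255,170:250]
g=np.clip(im.astype(float)*1.0,0,255); g=255*(g/255)**.5
cv2.imwrite('pics/w1z.png',cv2.resize(g.astype(np.uint8),None,fx=6,fy=6,interpolation=cv2.INTER_CUBIC)[:,:,::-1])
```

```text
(no output)
```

View pics/w1z.png

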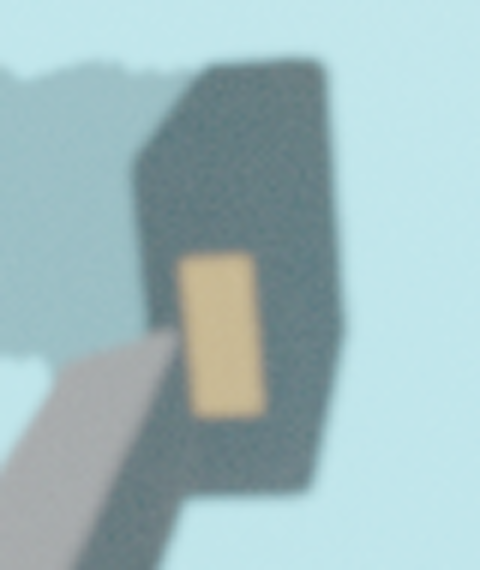

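The crop gives pack corners: top face at (137,160) and (308,490), bottom face at (215,65), (325,62) and (343,330). The strip spans (180,257) to (265,415) and is centred on the top.

```bash
cat >> h.py <<'E'
def go(dst,yaw,st=None):
    "tool shifts in cm and total turn to reach TCP dst, yaw (turn done last)"
    st=st or read_state(); R=Ro.from_euler('xyz',st['ee_rot'],degrees=True)
    return np.round(R.inv().apply(np.array(dst)-st['eef_pos'])*100,2), round((st['ee_rot'][2]-yaw+180)%360-180,2)
E
python3 - <<'E'
from h import *
c=cam('wrist')
P=lambda x,y,z: pix2w(c,(x/6+170-.4,y/6+160-.4),z)
A,B=P(137,160,.085),P(308,490,.085);C=P(182,493,.085);print('top',A,B,C,(A+B)/2,np.linalg.norm(A-B))
D,E,F=P(215,65,0),P(325,62,0),P(343,330,0);print('bot',D,E,F,(D+F)/2)
yaw=lambda v:np.degrees(np.arctan2(v[1],v[0]))
print(yaw(F-E),yaw(D-E)+90,yaw(C-B)+90, yaw(B-A)-np.degrees(np.arctan2(30,70)))
print('strip',P(222,336,.087))
print(yaw(P(190,415,.086)-P(180,257,.086)),yaw(P(265,415,.086)-P(254,257,.086)))
E
```

```text
top [ 0.48714039 -0.32501694  0.085     ] [ 0.55704269 -0.31733653  0.085     ] [ 0.55046423 -0.34018943  0.085     ] [ 0.52209154 -0.32117674  0.085     ] 0.07032296861510316
bot [ 0.4884469  -0.32432142  0.        ] [ 0.4953754  -0.30051127  0.        ] [ 0.55722902 -0.31757601  0.        ] [ 0.52283796 -0.32094872  0.        ]
-15.423604510113691 -16.22442074160132 -16.059053881982393 -16.928448991474774
strip [ 0.52248775 -0.3215218   0.087     ]
-17.126510508955143 -16.107009876005463
```

Run:
```python
from h import *
print(go([.5225,-.321,.041],164))
```

```text
(array([-3.62, -4.89, 16.34]), np.float64(-1.77))
```

Emit:
jog_arm:
  plan:
    - [[-1.8,-2.45,0],0]
    - [[-1.8,-2.45,0],0]
    - [[0,0,3],-1.8]
    - [[0,0,3],0]
    - [[0,0,3],0]

```text
clock: 3.28
eef_pos: [0.5227, -0.3192, 0.1146]
ee_rot: [180.0, -0.0, 164.2]
force: [0.3, -0.2, 0.5]
opening: 0.0657
gripper_force: 0.0
```

Emit:
jog_arm:
  plan:
    - [[0,0,3],0]
    - [[0,0,2.3],0]
    - [[0,0,1.5],0]
    - [[0,0,0.5],0]
    - [[0,0,0],0]

```text
clock: 3.9
eef_pos: [0.5234, -0.321, 0.0429]
ee_rot: [-180.0, 0.0, 164.1]
force: [0.7, 0.3, 0.7]
opening: 0.0656
gripper_force: 0.0
```

Run:
```python
from h import *
print(go([.5225,-.321,.041],164))
```

```text
(array([ 0.08, -0.03,  0.19]), np.float64(0.13))
```

Emit:
jog_arm:
  plan:
    - [[0,0,0.1],0]
    - [[0,0,0],0]
    - [[0,0,0],0]
    - [[0,0,0],0]
    - [[0,0,0],0]
  grip: -1
  squeeze: 20

```text
clock: 4.53
eef_pos: [0.5233, -0.3216, 0.0418]
ee_rot: [-180.0, 0.0, 164.1]
force: [-0.2, -1.0, 2.2]
opening: 0.03
gripper_force: 20.0
```

Emit:
jog_arm:
  plan:
    - [[0,0,0],0]
    - [[0,0,0],0]
    - [[0,0,-1],0]
    - [[0,0,-3],0]
    - [[0,0,-3],0]

```text
clock: 5.15
eef_pos: [0.5224, -0.3202, 0.1113]
ee_rot: [179.9, -0.1, 164.1]
force: [0.0, -0.1, -2.3]
opening: 0.0298
gripper_force: 20.0
```

Emit:
jog_arm:
  plan:
    - [[0,0,-3],0]
    - [[0,0,-3],0]
    - [[0,0,-2],0]
    - [[0,0,0],0]
    - [[0,0,0],0]

```text
clock: 5.78
eef_pos: [0.5224, -0.3204, 0.19]
ee_rot: [179.9, -0.1, 164.1]
force: [-0.2, 0.4, -2.3]
opening: 0.03
gripper_force: 20.0
```

Run:
```python
from h import *
print(go([.6124,.0883,.19],172.9), read_state()['gripper_force'])
```

```text
(array([ 2.53, 41.77,  0.06]), np.float64(-8.79)) 19.995076954364777
```

Emit:
jog_arm:
  plan:
    - [[0,2,0],0]
    - [[0,4,0],0]
    - [[0,4,0],0]
    - [[0,4,0],0]
    - [[0,4,0],0]

```text
clock: 6.4
eef_pos: [0.572, -0.145, 0.1901]
ee_rot: [179.9, -0.1, 164.1]
force: [0.5, -0.3, -1.8]
opening: 0.03
gripper_force: 20.0
```

Emit:
jog_arm:
  plan:
    - [[0,4,0],0]
    - [[0,4,0],0]
    - [[0,2,0],-4]
    - [[0,1,0],-4.8]
    - [[0,0,0],0]

```text
clock: 7.02
eef_pos: [0.6014, -0.0413, 0.1908]
ee_rot: [-180.0, -0.1, 173.0]
force: [-0.2, -0.0, -2.4]
opening: 0.0297
gripper_force: 20.0
```

Run:
```python
from h import *
st=read_state();print(st['eef_pos'],st['ee_rot']);save('wrist','w2',s=1.56)
import pickle;pickle.dump(st,open('pics/w2.pkl','wb'))
```

```text
[ 0.60142868 -0.04126047  0.19075366] [-1.79990742e+02 -8.14240409e-02  1.73022210e+02]
```

View pics/w2.png

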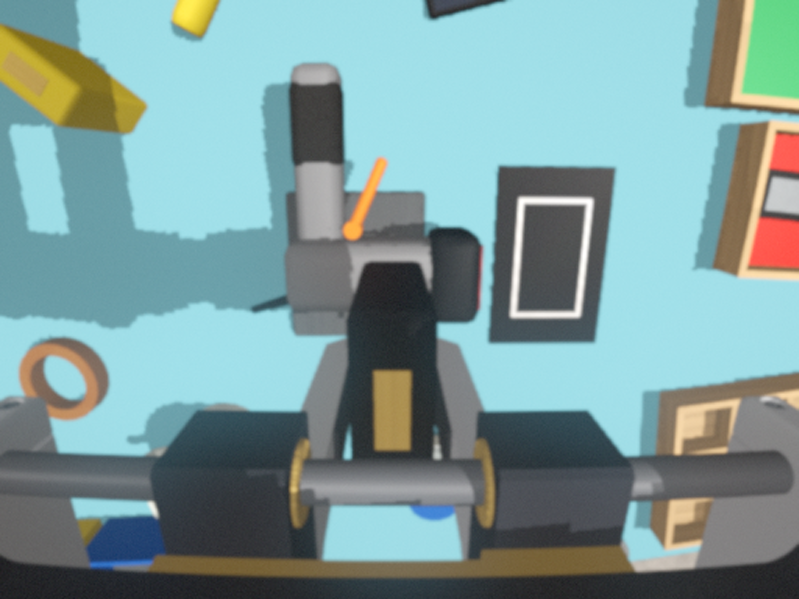

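Outline corners are at (516,197), (593,197), (585,318), (510,318). The grip edges are at columns 291 and 343 at row 120, its foot at row 65, and the trigger pin at (352,231). The pack hangs upright in the fingers.

Run:
```python
from h import *
import pickle; st=pickle.load(open('pics/w2.pkl','rb')); c=cam('wrist',st)
P=lambda x,y,z: pix2w(c,(x/1.56-.3,y/1.56-.3),z)
q=[P(*p,.003) for p in[(516,197),(593,197),(585,318),(510,318)]]; sp=np.mean(q,0);print('spot',sp)
yaw=lambda v:np.degrees(np.arctan2(v[1],v[0]))
print([round(yaw(v),1) for v in (q[3]-q[0],q[2]-q[1])],[round(yaw(v)-90,1) for v in (q[1]-q[0],q[2]-q[3])])
a=np.radians(-7);Rz=np.array([[np.cos(a),-np.sin(a)],[np.sin(a),np.cos(a)]])
o=sp[:2]-Rz@[0,.145];print('scanner',o,'squeeze',o+Rz@[-.072,-.031])
inv=lambda X:np.round(Rz.T@(X[:2]-o),4)
for n,p in dict(back=(291,120,.055),front=(343,120,.055),foot=(316,65,.055),pin=(352,231,.064),trigend=(383,160,.064),win=(482,280,.055)).items(): print(n,inv(P(*p)))
print('green',P(742,108,.032))
print(go([*sp[:2],.19],173))
```

```text
spot [0.61218455 0.08943919 0.003     ]
[np.float64(-5.8), np.float64(-4.3)] [np.float64(-6.4), np.float64(-7.1)]
scanner [ 0.59451349 -0.05448   ] squeeze [ 0.51927222 -0.07647434]
back [-0.1039 -0.0537]
front [-0.1036 -0.0193]
foot [-0.1377 -0.036 ]
pin [-0.0315 -0.0141]
trigend [-0.0778  0.0071]
win [0.0047 0.0774]
green [0.50844889 0.22676443 0.032     ]
(array([ 0.55, 13.18,  0.08]), np.float64(-0.07))
```

Emit:
jog_arm:
  plan:
    - [[0.2,3,0],0]
    - [[0.2,4,0],0]
    - [[0.1,4,0],0]
    - [[0,2.2,0],0]
    - [[0,0,0],0]

```text
clock: 7.7
eef_pos: [0.6132, 0.0899, 0.1912]
ee_rot: [-180.0, -0.0, 173.0]
force: [1.0, -0.8, -2.3]
opening: 0.0298
gripper_force: 20.0
```

Emit:
jog_arm:
  plan:
    - [[0,0,2],0]
    - [[0,0,3],0]
    - [[0,0,3],0]
    - [[0,0,2],0]
    - [[0,0,2],0]

```text
clock: 8.32
eef_pos: [0.6131, 0.0885, 0.07]
ee_rot: [-180.0, -0.0, 172.8]
force: [0.7, 0.4, -2.1]
opening: 0.0299
gripper_force: 20.0
```

Emit:
jog_arm:
  plan:
    - [[0,0,1],0]
    - [[0,0,0.5],0]
    - [[0,0,0.3],0]
    - [[0,0,0],0]
    - [[0,0,0],0]

```text
clock: 8.95
eef_pos: [0.6138, 0.0896, 0.0542]
ee_rot: [180.0, 0.1, 172.9]
force: [-0.1, 0.2, -2.3]
opening: 0.03
gripper_force: 20.0
```

Run:
```python
from h import *
print(go([.6122,.0892,.0448],173))
```

```text
(array([ 0.15, -0.06,  0.94]), np.float64(-0.08))
```

Emit:
jog_arm:
  plan:
    - [[0.1,0,0.3],0]
    - [[0,0,0.2],0]
    - [[0,0,0.15],0]
    - [[0,0,0.1],0]
    - [[0,0,0],0]

```text
clock: 9.57
eef_pos: [0.6121, 0.0896, 0.0458]
ee_rot: [-180.0, -0.0, 172.9]
force: [-0.8, 0.1, -2.3]
opening: 0.03
gripper_force: 20.0
```

Emit:
jog_arm:
  plan:
    - [[0,0,0.1],0]
    - [[0,0,0],0]

```text
clock: 9.82
eef_pos: [0.6122, 0.0896, 0.0449]
ee_rot: [-180.0, -0.0, 172.9]
force: [-1.1, -0.1, -2.5]
opening: 0.0298
gripper_force: 20.0
```

Emit:
jog_arm:
  plan:
    - [[0,0,0.05],0]
    - [[0,0,0],0]

```text
clock: 10.07
eef_pos: [0.6123, 0.0896, 0.0448]
ee_rot: [180.0, 0.0, 172.9]
force: [-1.4, 0.5, -0.0]
opening: 0.0297
gripper_force: 20.0
```

Emit:
jog_arm:
  plan:
    - [[0,0,0.05],0]
    - [[0,0,0],0]

```text
clock: 10.32
eef_pos: [0.6124, 0.0896, 0.0448]
ee_rot: [-180.0, 0.0, 172.9]
force: [-3.0, -0.5, 5.4]
opening: 0.0301
gripper_force: 20.0
```

Emit:
jog_arm:
  plan:
    - [[0,0,0.05],0]
    - [[0,0,0],0]

```text
clock: 10.58
eef_pos: [0.6123, 0.0896, 0.0447]
ee_rot: [-180.0, 0.0, 172.9]
force: [-4.9, 0.2, 7.6]
opening: 0.0299
gripper_force: 20.0
```

Emit:
jog_arm:
  plan:
    - [[0,0,-0.1],0]
    - [[0,0,0],0]
    - [[0,0,0],0]
    - [[0,0,0],0]
  grip: 0.3

```text
clock: 11.08
eef_pos: [0.6122, 0.0896, 0.0442]
ee_rot: [-180.0, -0.0, 172.9]
force: [0.4, 0.0, -0.1]
opening: 0.0607
gripper_force: 0.0
```

Emit:
jog_arm:
  plan:
    - [[0,0,-1],0]
    - [[0,0,-2],0]
    - [[0,0,-4],0]
    - [[0,0,-4],0]
    - [[0,0,-4],0]

```text
clock: 11.7
eef_pos: [0.6127, 0.0897, 0.1978]
ee_rot: [180.0, 0.1, 172.9]
force: [1.3, 0.3, -0.5]
opening: 0.0606
gripper_force: 0.0
```

Run:
```python
from h import *
print(go([.5193,-.0765,.036],173))
save('top','top2',crop=(165,140,325,260),s=5)
```

```text
(array([  7.25, -17.65,  16.16]), np.float64(-0.09))
```

View pics/top2.png

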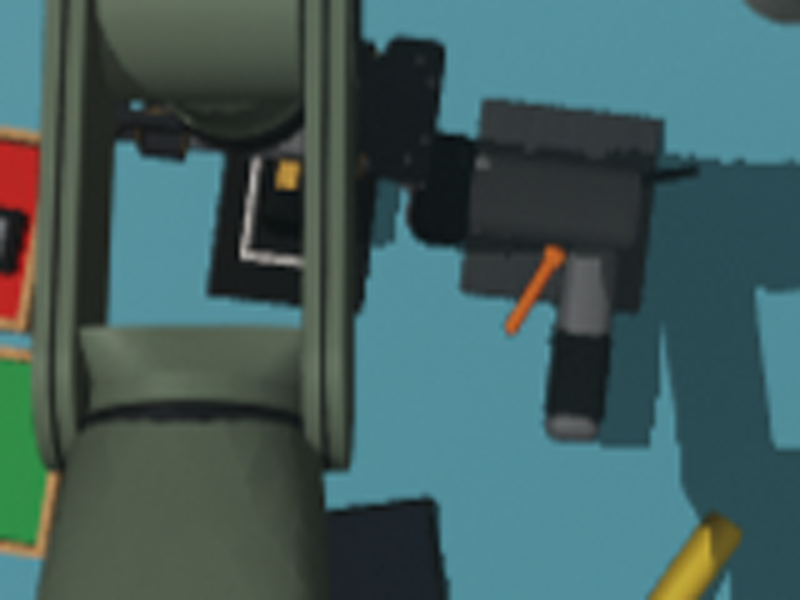

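The pack stands inside the outline (strip at (288,175)), seen through the arm. Next is the trigger.

Emit:
jog_arm:
  plan:
    - [[1.2,-3,0],0]
    - [[1.5,-3.5,0],0]
    - [[1.5,-3.5,0],0]
    - [[1.5,-3.5,0],0]
    - [[1.5,-3.5,0],0]
  grip: 1

```text
clock: 12.38
eef_pos: [0.5196, -0.0713, 0.196]
ee_rot: [-180.0, 0.1, 172.9]
force: [-0.4, 0.5, -0.3]
opening: 0.0939
gripper_force: 0.0
```

Emit:
jog_arm:
  plan:
    - [[0,-0.2,0],0]
    - [[0,0,1],0]
    - [[0,0,2],0]
    - [[0,0,2],0]
    - [[0,0,0],0]

```text
clock: 13.0
eef_pos: [0.5183, -0.0705, 0.1422]
ee_rot: [179.9, -0.3, 173.0]
force: [-0.4, 0.4, 0.3]
opening: 0.0938
gripper_force: 0.0
```

Run:
```python
from h import *
print(go([.5193,-.0765,.036],173))
st=read_state(); c=cam('wrist',st); save('wrist','w3',s=1.56)
import pickle;pickle.dump(st,open('pics/w3.pkl','wb'))
```

```text
(array([-0.22, -0.6 , 10.62]), np.float64(0.0))
```

View pics/w3.png

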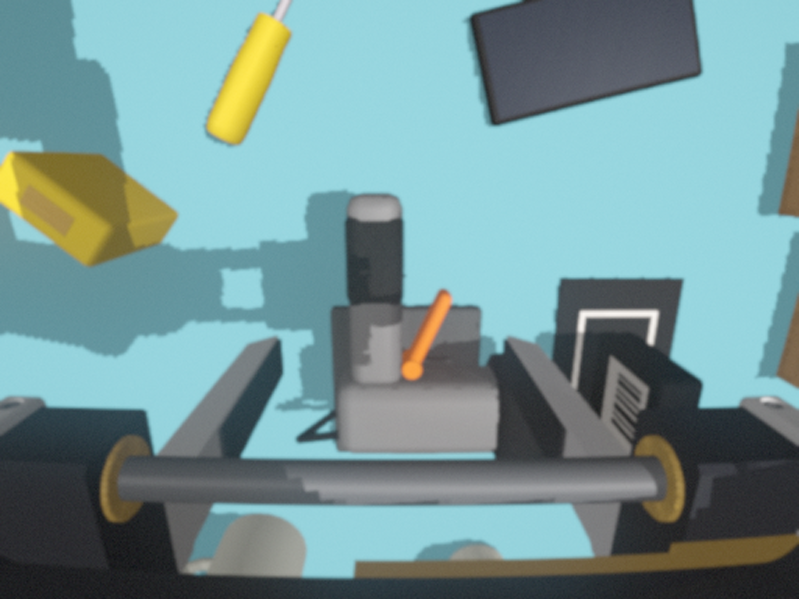

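The label faces the scanner and the fingers straddle the grip (348–403) and the trigger (end at (445,295)). Going down.

Emit:
jog_arm:
  plan:
    - [[-0.2,-0.2,2],0]
    - [[0,0,3],0]
    - [[0,0,3],0]
    - [[0,0,1.5],0]
    - [[0,0,0.9],0]

```text
clock: 13.68
eef_pos: [0.5219, -0.0743, 0.0405]
ee_rot: [-180.0, 0.0, 172.9]
force: [-0.5, -0.6, 0.5]
opening: 0.0939
gripper_force: 0.0
```

Emit:
jog_arm:
  plan:
    - [[0,-0.2,0],0]
    - [[0,-0.2,0.1],0]
    - [[0,0,0],0]

```text
clock: 14.05
eef_pos: [0.5215, -0.0788, 0.0403]
ee_rot: [-180.0, 0.1, 172.9]
force: [0.8, -0.1, -0.4]
opening: 0.0942
gripper_force: 0.0
```

Run:
```python
from h import *
print(go([.5193,-.0765,.036],173))
```

```text
(array([0.25, 0.2 , 0.43]), np.float64(-0.12))
```

Emit:
jog_arm:
  plan:
    - [[0.2,0.2,0.4],0]
    - [[0,0,0],0]
    - [[0,0,0],0]
    - [[0,0,0],0]
    - [[0,0,0],0]
  grip: -1
  squeeze: 20

```text
clock: 14.68
eef_pos: [0.5166, -0.074, 0.0343]
ee_rot: [179.8, -0.3, 172.9]
force: [-3.0, 6.1, 0.9]
opening: 0.0473
gripper_force: 2.6
```

Emit:
jog_arm:
  plan:
    - [[0,0,0],0]
    - [[0,0,0],0]
    - [[0,0,0],0]

```text
clock: 15.05
eef_pos: [0.5164, -0.0749, 0.0342]
ee_rot: [179.9, -0.3, 172.9]
force: [-4.1, 4.4, -0.4]
opening: 0.0421
gripper_force: 20.0
```

Opening is 42 mm at 20 N, so the trigger is at its stop. Hold briefly, then release.

Emit:
jog_arm:
  plan:
    - [[0,0,0],0]
    - [[0,0,0],0]
    - [[0,0,0],0]

```text
clock: 15.42
eef_pos: [0.5164, -0.0749, 0.0342]
ee_rot: [179.9, -0.3, 172.9]
force: [-4.8, 4.0, -0.2]
opening: 0.0423
gripper_force: 20.0
```

Emit:
jog_arm:
  plan:
    - [[0,0,0],0]
    - [[0,0,0],0]
    - [[0,0,0],0]
    - [[0,0,0],0]
    - [[0,0,0],0]
  grip: 1

```text
clock: 16.05
eef_pos: [0.5203, -0.0771, 0.0363]
ee_rot: [-179.9, 0.1, 172.9]
force: [0.3, 0.2, 0.9]
opening: 0.0888
gripper_force: 0.0
```

Emit:
jog_arm:
  plan:
    - [[0,0.3,0],0]
    - [[0,0,-1],0]
    - [[0,0,-3],0]
    - [[0,0,-4],0]
    - [[0,0,-4],0]

```text
clock: 16.68
eef_pos: [0.5192, -0.0734, 0.1573]
ee_rot: [-180.0, 0.0, 172.9]
force: [0.4, -0.3, 0.7]
opening: 0.0937
gripper_force: 0.0
```

Emit:
jog_arm:
  plan:
    - [[0,0,-3],0]
    - [[0,0,-1],0]
    - [[0,0,0],0]

```text
clock: 17.05
eef_pos: [0.5196, -0.0733, 0.1959]
ee_rot: [-180.0, 0.1, 172.9]
force: [-0.2, 0.1, -0.1]
opening: 0.0942
gripper_force: 0.0
```

Run:
```python
from h import *
print(go([.6122,.0896,.0449],172.9))
save('wrist','w4',s=1.56)
```

```text
(array([-7.16, 17.32, 15.1 ]), np.float64(0.01))
```

View pics/w4.png

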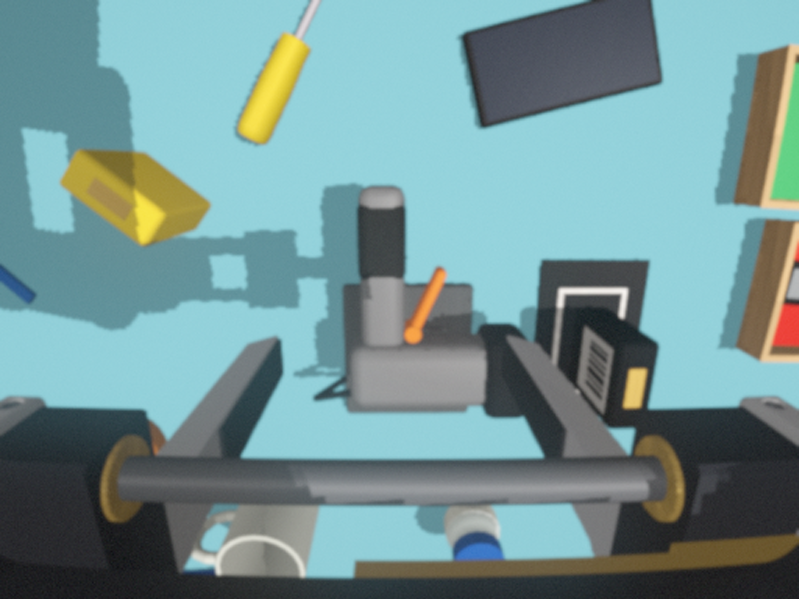

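The trigger has sprung back (end at (440,270)) and the pack still stands in the outline. Regrasping it at the pose where I released it.

Emit:
jog_arm:
  plan:
    - [[-1.2,3,0],0]
    - [[-1.5,3.5,0],0]
    - [[-1.5,3.5,0],0]
    - [[-1.5,3.5,0],0]
    - [[-1.4,3.6,0],0]
  grip: 0.4

```text
clock: 17.73
eef_pos: [0.6102, 0.0887, 0.1928]
ee_rot: [-180.0, -0.2, 172.9]
force: [-0.0, -0.5, 0.2]
opening: 0.0656
gripper_force: 0.0
```

Emit:
jog_arm:
  plan:
    - [[0,0.2,0],0]
    - [[0,0,2],0]
    - [[0,0,3],0]
    - [[0,0,0],0]
    - [[0,0,0],0]

```text
clock: 18.35
eef_pos: [0.6111, 0.0891, 0.1456]
ee_rot: [-180.0, -0.0, 172.9]
force: [0.3, 0.5, -0.1]
opening: 0.0659
gripper_force: 0.0
```

Run:
```python
from h import *
print(go([.6122,.0896,.0449],172.9))
```

```text
(array([-0.11,  0.07, 10.07]), np.float64(-0.03))
```

Emit:
jog_arm:
  plan:
    - [[-0.1,0.1,2],0]
    - [[0,0,3],0]
    - [[0,0,3],0]
    - [[0,0,1.5],0]
    - [[0,0,0.5],0]

```text
clock: 18.98
eef_pos: [0.6118, 0.0906, 0.0444]
ee_rot: [-180.0, -0.1, 172.9]
force: [0.1, 0.5, 0.0]
opening: 0.0657
gripper_force: 0.0
```

Emit:
jog_arm:
  plan:
    - [[0,0,0],0]
    - [[0,0,0],0]

```text
clock: 19.23
eef_pos: [0.6136, 0.0906, 0.0468]
ee_rot: [180.0, 0.1, 172.9]
force: [-0.3, -0.0, -0.1]
opening: 0.0657
gripper_force: 0.0
```

Emit:
jog_arm:
  plan:
    - [[0,0,0],0]
    - [[0,0,0],0]
    - [[0,0,0],0]
    - [[0,0,0],0]
    - [[0,0,0],0]
  grip: -1

```text
clock: 19.85
eef_pos: [0.6124, 0.0905, 0.0455]
ee_rot: [-180.0, 0.0, 172.9]
force: [-0.0, -0.8, -0.8]
opening: 0.0299
gripper_force: 20.0
```

Emit:
jog_arm:
  plan:
    - [[0,0,0],0]
    - [[0,0,0],0]
    - [[0,0,-1],0]
    - [[0,0,-3],0]
    - [[0,0,-3],0]

```text
clock: 20.48
eef_pos: [0.6116, 0.0908, 0.1157]
ee_rot: [180.0, -0.1, 172.9]
force: [-0.3, -0.5, -3.1]
opening: 0.0297
gripper_force: 20.0
```

Emit:
jog_arm:
  plan:
    - [[0,0,-3],0]
    - [[0,0,-3],0]
    - [[0,0,-2],0]
    - [[0,0,0],0]

```text
clock: 20.98
eef_pos: [0.6136, 0.0908, 0.1975]
ee_rot: [180.0, 0.2, 172.9]
force: [0.4, -0.0, -3.0]
opening: 0.03
gripper_force: 20.0
```

Run:
```python
from h import *
print(go([.453,.282,.19],172.9))
# green tray centroid by colour from the top camera, inner floor
c=cam('top'); im=snapshot('top').astype(int)
m=((im[...,1]>1.5*im[...,0])&(im[...,1]>1.5*im[...,2])&(im[...,1]>60)).astype(np.uint8)
im0=np.load('pics/top1.npy').astype(int)
m0=((im0[...,1]>1.5*im0[...,0])&(im0[...,1]>1.5*im0[...,2])&(im0[...,1]>60)).astype(np.uint8)
n,_,s,ce=cv2.connectedComponentsWithStats(m0); k=1+np.argmax(s[1:,4]); print(s[k],ce[k],pix2w(c,ce[k],.008))
r=cv2.minAreaRect(np.argwhere(m0)[:,::-1].astype(np.float32)); print(r, pix2w(c,r[0],.008))
```

```text
(array([18.3 , 17.  ,  0.69]), np.float64(0.01))
[ 142  209   36   40 1067] [159.65229616 228.51546392] [0.45280933 0.28279534 0.008     ]
((87.5684585571289, 217.7102508544922), (176.08010864257812, 35.55226135253906), 8.530765533447266) [0.4854488  0.50283237 0.008     ]
```

Emit:
jog_arm:
  plan:
    - [[1.5,1.4,0],0]
    - [[2.4,2.2,0],0]
    - [[2.4,2.2,0],0]
    - [[2.4,2.2,0],0]
    - [[2.4,2.2,0],0]

```text
clock: 21.65
eef_pos: [0.5117, 0.207, 0.1935]
ee_rot: [-180.0, -0.2, 172.9]
force: [-0.0, 0.4, -1.9]
opening: 0.0296
gripper_force: 20.0
```

Emit:
jog_arm:
  plan:
    - [[2.4,2.2,0],0]
    - [[2.4,2.2,0],0]
    - [[1.6,1.6,0],0]
    - [[0.8,0.8,0],0]
    - [[0,0,0],0]

```text
clock: 22.28
eef_pos: [0.4505, 0.2823, 0.1946]
ee_rot: [-179.9, -0.1, 173.0]
force: [1.1, -0.5, -2.5]
opening: 0.0299
gripper_force: 20.0
```

Run:
```python
from h import *
print(go([.453,.2825,.0505],172.9))
save('wrist','w5',s=1.56)
```

```text
(array([-0.26,  0.06, 14.41]), np.float64(0.1))
```

View pics/w5.png

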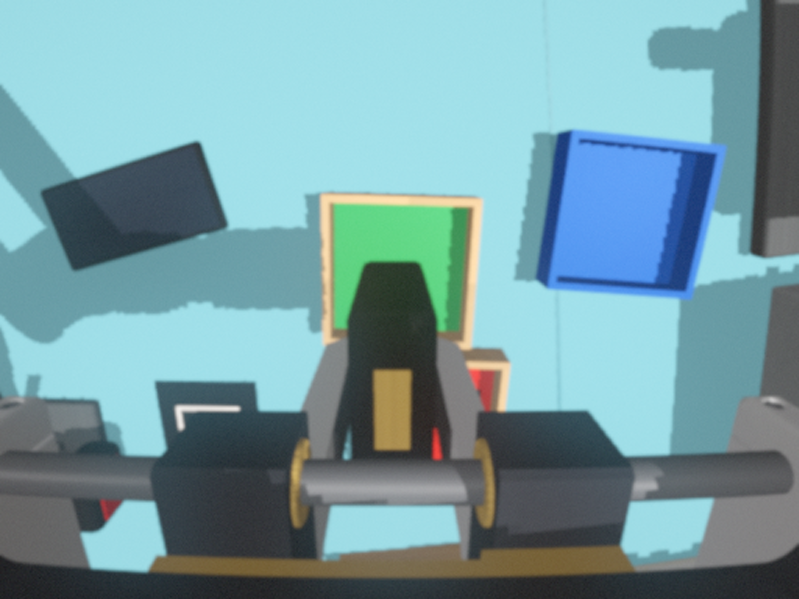

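The pack hangs over the green tray (rim 320–481, rows 193–345). That matches the estimate, so I'm lowering it.

Emit:
jog_arm:
  plan:
    - [[-0.2,0,2],0]
    - [[0,0,3],0]
    - [[0,0,3],0]
    - [[0,0,2.5],0]
    - [[0,0,1.5],0]

```text
clock: 22.95
eef_pos: [0.4535, 0.2805, 0.0739]
ee_rot: [-179.9, -0.1, 172.8]
force: [-0.5, -0.1, -2.9]
opening: 0.0298
gripper_force: 20.0
```

Emit:
jog_arm:
  plan:
    - [[0,0,0.7],0]
    - [[0,0,0.4],0]
    - [[0,0,0.2],0]
    - [[0,0,0],0]
    - [[0,0,0],0]

```text
clock: 23.58
eef_pos: [0.4541, 0.2819, 0.063]
ee_rot: [180.0, 0.1, 172.9]
force: [-0.9, -1.2, -3.0]
opening: 0.03
gripper_force: 20.0
```

Run:
```python
from h import *
print(go([.453,.2825,.0505],172.9))
```

```text
(array([0.12, 0.04, 1.25]), np.float64(0.02))
```

Emit:
jog_arm:
  plan:
    - [[0.1,0,0.4],0]
    - [[0,0,0.3],0]
    - [[0,0,0.2],0]
    - [[0,0,0.1],0]
    - [[0,0,0],0]

```text
clock: 24.2
eef_pos: [0.4527, 0.2818, 0.0523]
ee_rot: [-180.0, -0.0, 172.9]
force: [0.6, -0.7, -2.4]
opening: 0.0299
gripper_force: 20.0
```

Emit:
jog_arm:
  plan:
    - [[0,0,0.1],0]
    - [[0,0,0],0]
    - [[0,0,0],0]

```text
clock: 24.58
eef_pos: [0.4528, 0.2818, 0.0515]
ee_rot: [180.0, 0.0, 172.9]
force: [-0.5, 0.8, -2.9]
opening: 0.0301
gripper_force: 20.0
```

Emit:
jog_arm:
  plan:
    - [[0,0,0.05],0]
    - [[0,0,0],0]
    - [[0,0,0],0]

```text
clock: 24.95
eef_pos: [0.4527, 0.2818, 0.0509]
ee_rot: [180.0, 0.0, 172.9]
force: [-0.3, 0.5, -2.4]
opening: 0.0294
gripper_force: 20.0
```

Emit:
jog_arm:
  plan:
    - [[0,0,0.05],0]
    - [[0,0,0],0]

```text
clock: 25.2
eef_pos: [0.4528, 0.2818, 0.0505]
ee_rot: [180.0, 0.0, 172.9]
force: [-0.2, -0.3, -3.0]
opening: 0.0301
gripper_force: 20.0
```

Emit:
jog_arm:
  plan:
    - [[0,0,0.05],0]
    - [[0,0,0],0]

```text
clock: 25.45
eef_pos: [0.4528, 0.2818, 0.0504]
ee_rot: [-180.0, 0.0, 172.9]
force: [-1.3, -0.3, 2.7]
opening: 0.0296
gripper_force: 20.0
```

Landed on the tray floor; releasing and retreating.

Emit:
jog_arm:
  plan:
    - [[0,0,0],0]
    - [[0,0,0],0]
    - [[0,0,0],0]
    - [[0,0,0],0]
  grip: 0.3

```text
clock: 25.95
eef_pos: [0.4528, 0.2818, 0.0499]
ee_rot: [180.0, 0.0, 172.9]
force: [0.3, 0.5, -0.4]
opening: 0.0609
gripper_force: 0.0
```

Emit:
jog_arm:
  plan:
    - [[0,0,-1],0]
    - [[0,0,-2],0]
    - [[0,0,-4],0]
    - [[0,0,-4],0]
    - [[0,0,-3],0]

```text
clock: 26.58
eef_pos: [0.4535, 0.2821, 0.1928]
ee_rot: [179.9, 0.2, 172.9]
force: [0.2, -0.3, 0.0]
opening: 0.061
gripper_force: 0.0
```

Emit:
jog_arm:
  plan:
    - [[4,0,0],0]
    - [[4,0,0],0]
    - [[2,0,0],0]
    - [[0,0,0],0]
    - [[0,0,0],0]

```text
clock: 27.2
eef_pos: [0.3547, 0.2943, 0.1904]
ee_rot: [180.0, 0.1, 172.9]
force: [-0.3, -0.0, 0.1]
opening: 0.0612
gripper_force: 0.0
```

Run:
```python
from h import *
save('side','side2',crop=(140,100,300,220),s=5)
```

```text
(no output)
```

View pics/side2.png

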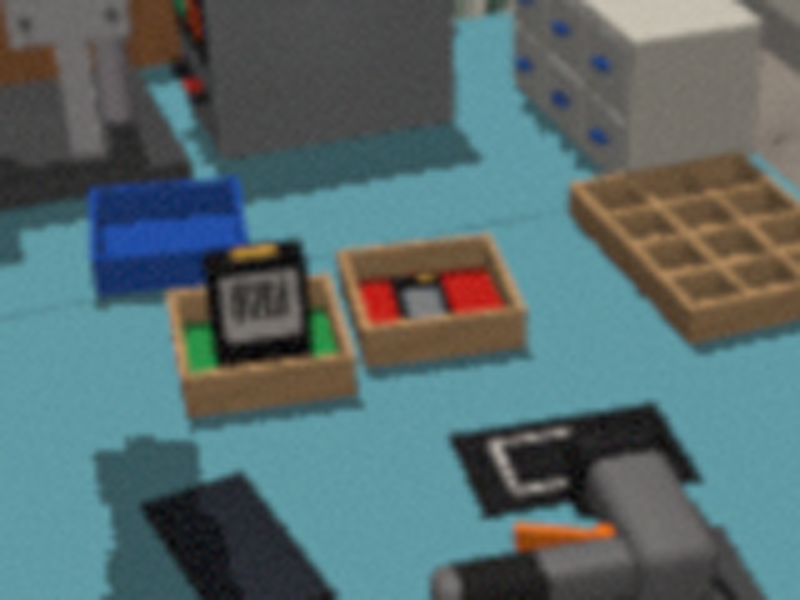

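The pack stands upright in the middle of the green tray ((260,300)), the trigger is released ((560,535)), and the arm is clear.

```bash
python3 -c "
from rig import finish_job
print(finish_job())"
```

```text
the job is handed in; nothing more can be done
None
```

The job is handed in: the pack stood in the outline with its label facing the scanner, I squeezed the trigger fully and it sprang back, and the pack now stands upright in the green tray; no result came back.

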